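Tip a lock casting out of its die and lay it in the tray

TASK

The brass lock casting lies flush in the open die and cannot be gripped there: push its tail end (the end at the open slot) down into the well until it tips up and stays propped in the die by itself when you let go. Then take it by its raised head, lift it out and lay it flat in the blue tray, on the free floor beside the finished one, the face with the round plug still up. Do not let it drop, and leave everything else where it is.

Things in the scene. Friction and masses are not known exactly. Their poses are not given: they have to be found in the camera images.
- casting: brass lock body to be taken out, a block 72 long (its x) x 48 wide (y) x 26 mm thick (z), 0.35 to 0.65 kg, edges rounded 2 mm. Origin: centre of its underside; x points from tail to head, z up through the face with the round steel plug (12 mm tailwards of the middle). Two dark shackle holes on the head's end. It starts flat, top flush with the die's top, x along the die's x.
- tail (a point): middle of the casting's upper tail edge, 36 mm behind and 26 mm above the casting's origin
- head (a point): middle of the casting's upper head edge, 36 mm ahead of and 26 mm above the casting's origin
- die: fixed open lower die: steel block on a green base plate (174 x 132 x 8 mm), top face 55 mm above the table. Origin on the table under the casting's middle; x runs from the tail end (robot side) to the head end. Block from x = -82 to 64 mm, 52 mm to each side. Cavity 51 mm wide, x = -60 to 37.5 mm: 1.5 mm play at sides and head, open slot of 24 mm at the tail.
- die_edge (a point): middle of the edge where the cavity's shelf (26 mm below the die's top) ends, at die x = -6 mm; from here to the slot's end lies a well 47 mm deep (43 mm beyond x = -32.5). The casting rocks over this edge, so its tail's top swings tailwards as it goes down: pushed straight down it jams. Past about 25 degrees it goes over by itself and stays; let go sooner, it falls back.
- die_slot (a point): middle of the open slot at the tail end, level with the die's top, at die x = -48 mm. Tipped, the casting rests at about 40 degrees with its tail in the well below and its head some 20 mm above the die's top.
- tray: the fixed blue tray, 210 (its x) x 160 (y) x 12 mm high, walls 5 mm, black floor 5 mm above the table. Origin: centre of its underside. Its half towards -x (near the robot) is free.
- finished: a finished lock body like the casting (72 x 48 x 26 mm) lying crosswise in the far half of the tray, middle about 64 mm from the tray's middle; origin: centre of its underside. Leave alone.
- shackle: loose steel U-shackle, 64 x 37 x 9 mm, lying flat on the table just beyond the gap between die and tray; origin under its middle. Leave alone.
- keytag: yellow key tag with a key, 100 x 30 x 5 mm, flat on the table in the gap between die and tray; origin under the yellow plate's middle, key along its +x. Leave alone.
- upper_die: the upper half of the die, set aside on the table to the robot's left: steel block 140 x 104 x 40 mm with a raised core and four pins, 60 mm high; origin: centre of underside. Leave alone.
- screwdriver: screwdriver lying along y on the table beyond the die and tray, origin under its middle. Leave alone.
- brush: brush lying along y on the table beyond the die and tray, origin under its middle. Leave alone.
- oil: orange oil bottle, 48 mm diameter, 130 mm tall, beyond the work, on the left; origin: centre of underside. Leave alone.
- cup: white mug, 72 mm diameter, 85 mm tall, beyond the work, on the right; origin: centre of underside. Leave alone.
Things that resemble listed ones, but are neither listed nor needed, are in the scene too. Leave any green look-alike of the casting alone.

How it is judged:
By the outcome, as a careful person would: the job done as asked, in the order asked, and still so for the second after the job is handed in, with the robot touching nothing.
It also fails if it takes over 56 s, if anything falls off the work surface, if the arm or the gripper's body presses on something with over 40 N, if the wrist force passes 120 N, or if a joint passes its speed limit or range.

ROBOT

A 6-joint arm with a two-finger parallel gripper is mounted at the origin on the work surface. World frame = base frame: x ahead of the robot, y to its left, z up, the work surface at z = 0. Lengths are in m, angles in rad, forces in N, time in s.
With the tool pointing down it reaches from about 0.3 to 0.85 m from the base axis. Payload 5.4 kg.
Tool frame: the origin (TCP) lies at the very end of the fingers, on their centre line; the grasp point (between the pads) lies 19 mm behind it (r.pinch_z is the distance from the TCP to the grasp point, in m); z points along the fingers, y is the direction in which the jaws open and shut (so a half turn about z gives the same grasp; the last joint's range is limited). The gripper opens to 85 mm and grips with 20 to 120 N. Pads are 22 mm wide; open, the fingers measure 114 mm over their backs; the gripper's body (76 mm by 85 mm) begins 54 mm behind the grasp point. The pads swing forward as they close: fully open they stand 13 mm farther back than shut.
Start: joints at [-1.344, 0.158, 1.597, -0, 1.386, -0.21], TCP at [0.243, -0.521, 0.203] pointing down, gripper open.
Joint ranges: [-2.91, 2.91], [-0.94, 2.29], [0.18, 2.7], [-1.29, 4.43], [0.17, 2.64], [-3, 3]. Speed limits (rad/s): [2.57, 2.57, 3.14, 3.14, 3.14, 3.14].

INTERFACE

Orientations are given as a unit quaternion [w, x, y, z].
In Python, from workcell import r gives the robot as it stands.
- The arm moves only by the shell command python3 -m crank 'ROWS'. ROWS is JSON, a list of rows, each a list of 7 numbers: the turn, a rotation vector about the world's x, y, z in rad, then the shift along the world's x, y, z in mm, then the opening, from -1 (shut) to 1 (fully open). A call has 1 to 5 rows; each row is the pose to reach, as a shift and turn from the pose measured when the call began; what a row does not reach only later rows make up. A row lasts 1/12 s, in which the tool goes at most 41.7 mm and 7.16 degrees, less where a joint would pass 70% of its speed; a pose out of reach is approached as far as the arm can. A call with a gripper value outside its range is refused whole. The fingers move at their own pace and stop on an object; the grip force is fixed at half the most. Time passes only in rows, so rows that repeat a pose let the fingers close. It gives the time, the measured TCP pose, the force and the opening at its end, in the units of the state.
- r.state(): the state, without advancing time (a new reading comes with each control period).
- r.snapshot(name): name is "scene" or "top" or "wrist"; returns a dict with "pixels" (400x640x3 uint8, blue, green, red), "fx", "fy", "cx", "cy" (pixels), "dist" ([k1, k2, p1, p2, k3] as OpenCV has them; the pictures are not rectified), "origin" and "orientation" of the camera in the world. Camera axes: x right, y down, z forward; pixel columns grow to the right and rows downward; lengths in m; the calibration is good to about 2 mm. A picture is of the moment at which its call begins. There is no depth.
- r.finish_job(): hands the job in, once; it reports no verdict.
The state is a dict: "t": time; "q": joint angles; "qvel": joint speeds; "effort": joint torques, N m; "position": TCP position; "ee_rot": TCP orientation; "force": force on the tool from outside, world axes, zero at the start; "moment": the same for the moment, N m; "width": finger opening in m.
Only numpy, scipy, OpenCV 4.12 (cv2) and the standard library are available. Lean on these libraries where they do the work, as an engineer would, in place of code of your own. Each camera call takes 0.05 s, during which the arm holds its last target. There are 200 camera calls.

## Working session

There is one attempt and no reset: what is moved stays moved. The work goes in short steps, Python scripts to look and compute and a shell command to move; the robot and the scene stay as the last step left them, time stands still between calls to the robot, and variables do not carry over. Pictures are saved under pics/ and viewed, about 8 in all and at most 12, crops included, and the job is handed in when it is done.

```bash
ls; mkdir -p pics
cat > h.py <<'E'
import numpy as np, cv2
from scipy.spatial.transform import Rotation as R
from workcell import r
def rot(q): return R.from_quat([q[1],q[2],q[3],q[0]])
def cal(s):
    K=np.array([[s['fx'],0,s['cx']],[0,s['fy'],s['cy']],[0,0,1.]]); return K,np.array(s['dist'],float)
def ray(s,uv):
    K,d=cal(s); p=cv2.undistortPoints(np.array(uv,float).reshape(-1,1,2),K,d).reshape(-1,2)
    return rot(s['orientation']).apply(np.c_[p,np.ones(len(p))])
def onplane(s,uv,z):
    d=ray(s,uv); o=np.array(s['origin']); return o+d*((z-o[2])/d[:,2])[:,None]
def proj(s,P):
    K,d=cal(s); Ri=rot(s['orientation']).inv(); P=Ri.apply(np.atleast_2d(P)-np.array(s['origin']))
    return cv2.projectPoints(P,np.zeros(3),np.zeros(3),K,d)[0].reshape(-1,2)
def snap(n,f=None):
    s=r.snapshot(n); s['pixels']=np.array(s['pixels'],np.uint8)
    if f: cv2.imwrite('pics/'+f,s['pixels'])
    return s
E
python3 - <<'E'
from h import *
import pickle
for n in ('top','scene'):
    s=snap(n,n+'0.png'); print(n,s['origin'],s['orientation'],s['fx'],s['dist']); pickle.dump(s,open(n+'0.pkl','wb'))
print(r.state())
E
```

```text
pics
top [0.48615429 0.03289238 1.35116707] [ 0.03001143 -0.70244637  0.71043741 -0.03077489] 505.30035181139937 [0.0166374 0.        0.        0.        0.       ]
scene [ 1.55341041 -0.07431497  0.7752488 ] [-0.33725656  0.67758277  0.58070274 -0.29987318] 370.80427598247104 [-0.04627372  0.          0.          0.          0.        ]
{'t': 0.1, 'q': array([-1.34409611e+00,  1.59029532e-01,  1.59814421e+00,  4.30831136e-05,
        1.38622067e+00, -2.10096762e-01]), 'qvel': array([-0.00023016, -0.0002465 , -0.00154331,  0.000776  ,  0.00079572,
       -0.00063692]), 'effort': array([ 7.62260970e-04, -3.96990466e+01, -3.32337141e+01, -2.14780771e-04,
        4.20428929e-03,  5.92053979e-06]), 'position': array([ 0.24310245, -0.52040561,  0.20187199]), 'ee_rot': array([-9.01020669e-04,  9.76246160e-01,  2.16662466e-01,  1.36926185e-05]), 'force': array([-0.10974547,  0.24921519, -0.56689642]), 'moment': array([-0.01954538,  0.10651947,  0.00250342]), 'width': 0.0855604578522786}
```

View pics/top0.png

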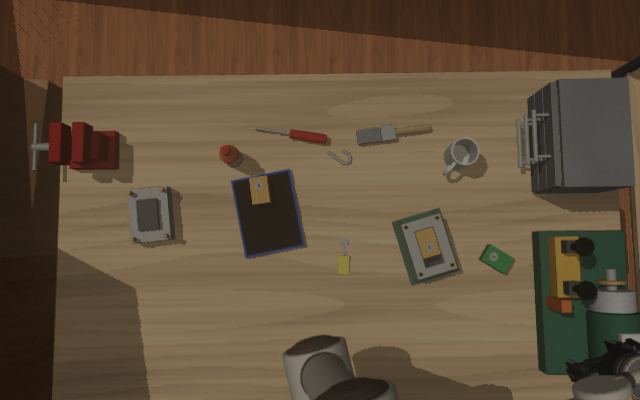

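View pics/scene0.png

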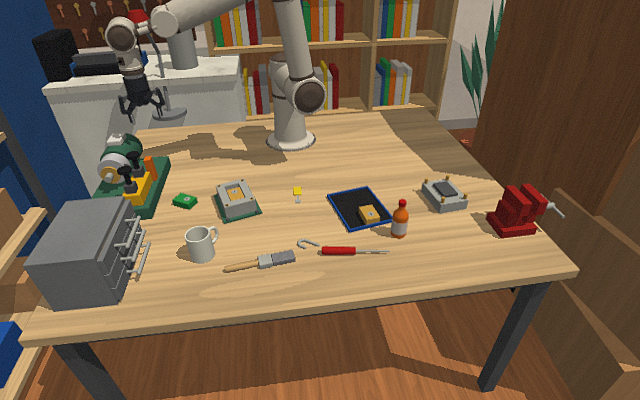

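Candidates in the top picture: brass block in the die (428,243), finished lock in the tray (260,190), green look-alike (497,259) and the yellow vise part (565,267). By the description it is the one in the die. I'll check it in a close crop and measure.

Run:
```python
from h import *
import pickle
s=pickle.load(open('top0.pkl','rb')); im=s['pixels']
hsv=cv2.cvtColor(im,cv2.COLOR_BGR2HSV)
c1=cv2.resize(im[200:290,385:475],(400,400),interpolation=cv2.INTER_CUBIC)
c2=cv2.resize(im[165:265,220:320],(400,400),interpolation=cv2.INTER_CUBIC)
cv2.imwrite('pics/crop0.png',np.hstack([c1,c2]))
def rect(mask,box,z,name):
    x0,y0,x1,y1=box; m=np.zeros_like(mask); m[y0:y1,x0:x1]=mask[y0:y1,x0:x1]
    cs,_=cv2.findContours(m,cv2.RETR_EXTERNAL,cv2.CHAIN_APPROX_NONE)
    pts=np.vstack([c for c in cs if cv2.contourArea(c)>15]).reshape(-1,2).astype(float)
    P=onplane(s,pts,z)[:,:2]*1000
    (c,wh,a)=cv2.minAreaRect(P.astype(np.float32)); print(name,np.round(c,1),np.round(wh,1),round(a,1),len(pts), pts.mean(0))
brass=cv2.inRange(hsv,(12,110,90),(30,255,255))
rect(brass,(405,220,455,268),.055,'casting')
rect(brass,(245,173,275,210),.031,'finished')
green=cv2.inRange(hsv,(45,50,20),(95,255,255))
rect(green,(385,200,470,292),.008,'base')
blue=cv2.inRange(hsv,(105,90,40),(130,255,255))
rect(blue,(225,160,312,265),.012,'tray')
```

```text
casting [ 483.2 -225.2] [71.  47.1] 16.8 85 [427.38823529 242.6       ]
finished [625.8 208.3] [69.9 46.3] 7.5 84 [258.97619048 189.53571429]
base [ 470.6 -217.6] [171.3 108.3] 15.4 195 [408.3025641 240.6      ]
tray [565.9 188.7] [207.  157.3] 10.9 491 [268.09164969 215.43788187]
```

View pics/crop0.png

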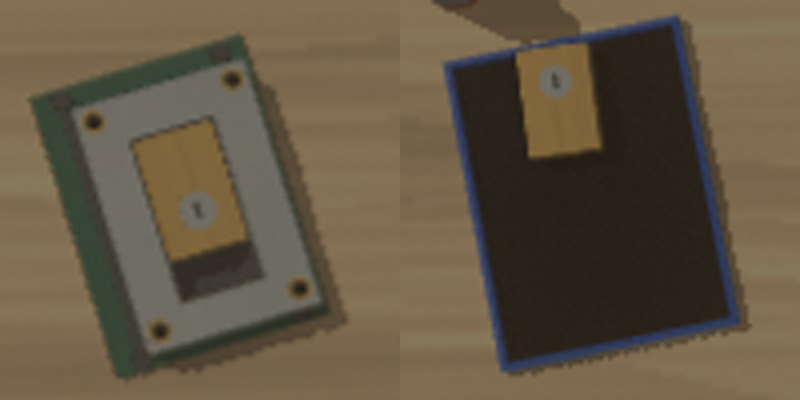

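The crop shows the brass casting flush in the die with its plug towards the dark slot, so the tail is on the robot side. The tray's near half is free. Next I'll hover and look with the wrist camera.

```bash
python3 -m crank '[[0,0,-0.07,22,32,0,0],[0,0,-0.14,44,64,0,-1],[0,0,-0.14,66,96,0,-1],[0,0,-0.14,88,128,0,-1],[0,0,-0.14,110,160,0,-1]]'
python3 -m crank '[[0,0,0,20,25,0,-1],[0,0,0,40,50,0,-1],[0,0,0,60,80,0,-1],[0,0,0,80,105,0,-1],[0,0,0,98,126,0,-1]]'
python3 -m crank '[[0,0,0,0,0,0,-1],[0,0,0,0,0,0,-1]]'
python3 - <<'E'
from h import *
import pickle
s=snap('wrist','w1.png'); pickle.dump(s,open('w1.pkl','wb'))
print(r.state()['position'],rot(r.state()['ee_rot']).as_matrix().round(3),s['origin'],s['orientation'])
E
```

```text
t: 0.52
position: [0.3536, -0.3586, 0.2014]
ee_rot: [-0.001, 0.989, 0.148, -0.0]
force: [0.7, 0.1, -0.2]
width: 0.0254
t: 0.93
position: [0.4522, -0.2303, 0.201]
ee_rot: [-0.002, 0.989, 0.148, -0.0]
force: [-0.1, -0.8, 0.7]
width: 0.0001
t: 1.1
position: [0.4525, -0.229, 0.2005]
ee_rot: [-0.002, 0.989, 0.149, -0.001]
force: [0.1, -0.5, -0.6]
width: 0.0001
[ 0.45195468 -0.23001471  0.20059052] [[ 0.956  0.294 -0.002]
 [ 0.294 -0.956  0.003]
 [-0.001 -0.004 -1.   ]] [ 0.52905871 -0.20560144  0.37119686] [ 0.12735521  0.79481549 -0.58539115 -0.09677906]
```

View pics/w1.png

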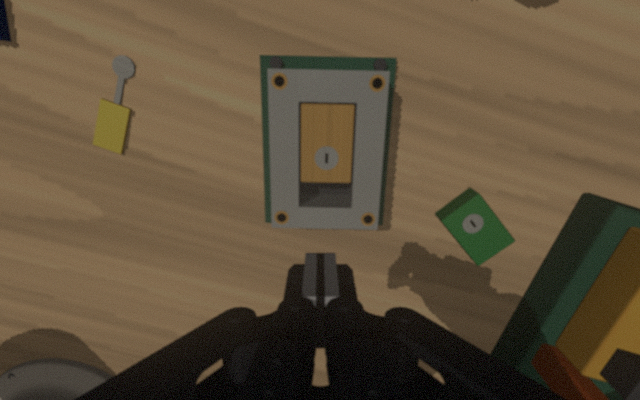

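The wrist view shows the die, with casting corners around (300,103), (355,103), (352,184) and (300,184), the slot end at about y=207, and the shut fingertips at (320,258). Now I'll get exact numbers.

Run:
```python
from h import *
import pickle
s=pickle.load(open('w1.pkl','rb')); im=s['pixels']
hsv=cv2.cvtColor(im,cv2.COLOR_BGR2HSV)
b=cv2.inRange(hsv,(12,110,90),(30,255,255)); m=np.zeros_like(b); m[90:195,290:365]=b[90:195,290:365]
cs,_=cv2.findContours(m,cv2.RETR_EXTERNAL,cv2.CHAIN_APPROX_NONE)
P=onplane(s,max(cs,key=cv2.contourArea).reshape(-1,2),.055)[:,:2]*1000
print('casting',cv2.minAreaRect(P.astype(np.float32)))
g=cv2.inRange(hsv,(0,0,85),(180,60,255)); m=np.zeros_like(g); m[66:232,262:392]=g[66:232,262:392]
m=cv2.morphologyEx(m,cv2.MORPH_OPEN,np.ones((5,5)))
cs,_=cv2.findContours(m,cv2.RETR_EXTERNAL,cv2.CHAIN_APPROX_NONE)
P=onplane(s,max(cs,key=cv2.contourArea).reshape(-1,2),.055)[:,:2]*1000
print('dietop',cv2.minAreaRect(P.astype(np.float32)))
c=onplane(s,[[300,207],[352,207],[300,184],[352,184],[300,103],[355,103]],.055)*1000; print(c.round(1))
print('tcp px',proj(s,r.state()['position']))
cv2.imwrite('pics/tip.png',cv2.resize(im[235:315,270:370],(800,600),interpolation=cv2.INTER_CUBIC))
```

```text
casting ((481.8363952636719, -224.82032775878906), (70.76538848876953, 46.21709442138672), 16.200572967529297)
dietop ((472.5501403808594, -227.24945068359375), (145.663330078125, 103.26851654052734), 15.976061820983887)
[[ 416.8 -218.7   55. ]
 [ 431.6 -266.5   55. ]
 [ 438.8 -212.3   55. ]
 [ 453.4 -259.    55. ]
 [ 509.3 -191.9   55. ]
 [ 523.5 -237.8   55. ]]
tcp px [[322.41831918 243.68533324]]
```

View pics/tip.png

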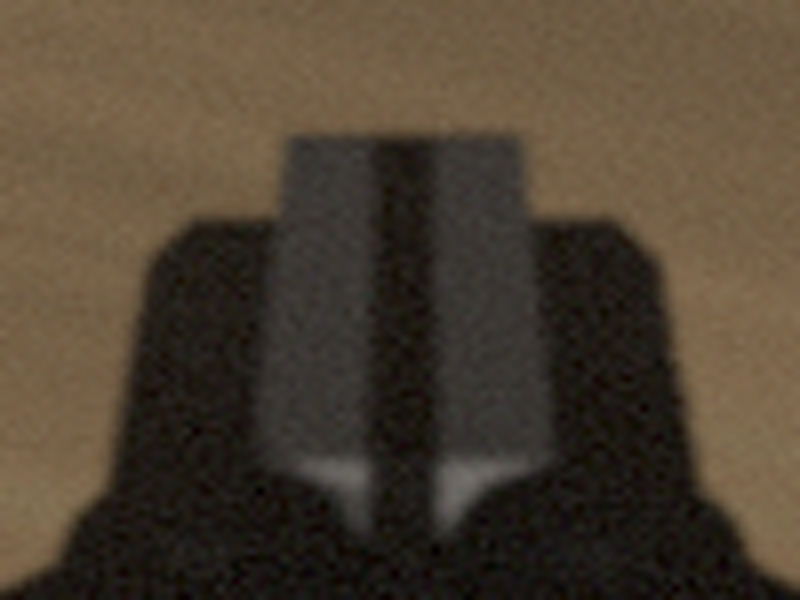

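Run:
```python
from h import *
import pickle
s=pickle.load(open('w1.pkl','rb')); st=r.state(); p=st['position']; M=rot(st['ee_rot']).as_matrix()
for d in ([0,0,0],[.011,0,0],[-.011,0,0],[.011,0,-.019],[-.011,0,-.019],[0.011,.0145,0],[0.011,-.0145,0]): print(d,proj(s,p+M@np.array(d)).round(1))
print(s['fx'], rot(s['orientation']).as_matrix().round(3))
```

```text
[0, 0, 0] [[322.4 243.7]]
[0.011, 0, 0] [[322.5 224.7]]
[-0.011, 0, 0] [[322.3 262. ]]
[0.011, 0, -0.019] [[322.7 239.8]]
[-0.011, 0, -0.019] [[322.5 280.4]]
[0.011, 0.0145, 0] [[350.  224.8]]
[0.011, -0.0145, 0] [[295.1 224.7]]
348.07773685045726 [[ 0.296 -0.906 -0.303]
 [-0.955 -0.282 -0.089]
 [-0.005  0.316 -0.949]]
```

The shut tip's front edge appears at row 253, lower than the TCP model predicts (225). I'll hover just above the casting to settle where the tip really is.

```bash
python3 -m crank '[[0,0,-0.018,-3,-4,-35,-1],[0,0,-0.018,-3,-4,-70,-1],[0,0,-0.018,-3,-4,-105,-1],[0,0,-0.018,-3,-4,-130,-1],[0,0,-0.018,-3,-4,-130,-1]]'
python3 - <<'E'
from h import *
import pickle
s=snap('wrist'); pickle.dump(s,open('w2.pkl','wb'))
st=r.state(); p=st['position'];M=rot(st['ee_rot']).as_matrix()
print(p,M.round(3))
for d in ([0,0,0],[.011,0,0],[-.011,0,0]): print(d,proj(s,p+M@np.array(d)).round(1))
sc=snap('scene'); u=proj(sc,p)[0]; print('scene px',u)
x,y=int(u[0]),int(u[1]); a=cv2.resize(s['pixels'][100:300,220:420],(400,400),interpolation=cv2.INTER_CUBIC)
b=cv2.resize(sc['pixels'][y-40:y+40,x-40:x+40],(400,400),interpolation=cv2.INTER_CUBIC)
cv2.circle(b,(int((u[0]-x+40)*5),int((u[1]-y+40)*5)),3,(0,0,255),-1)
cv2.imwrite('pics/w2.png',np.hstack([a,b]))
E
```

```text
t: 1.57
position: [0.4441, -0.232, 0.0647]
ee_rot: [-0.006, 0.99, 0.139, -0.005]
force: [-0.6, 0.6, -0.9]
width: -0.0002
[ 0.4460732  -0.23329407  0.06792592] [[ 0.961  0.275 -0.007]
 [ 0.275 -0.961  0.008]
 [-0.005 -0.01  -1.   ]]
[0, 0, 0] [[324.2 242.3]]
[0.011, 0, 0] [[324.3 223. ]]
[-0.011, 0, 0] [[324.1 261. ]]
scene px [231.7358771  183.98735728]
```

View pics/w2.png

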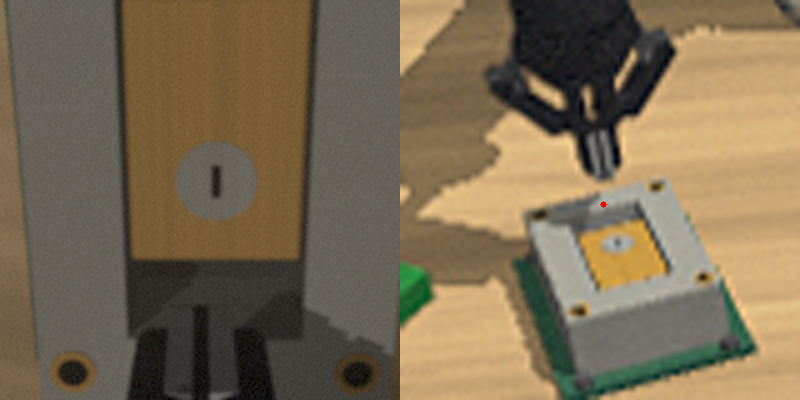

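Both cameras put the visible tip about 20 mm above where the reported TCP would be. The tip sits at crop (200,305), the slot is at rows 260–340, and the red dot is below the real tip. I'll feel for the surface in small steps.

```bash
python3 -m crank '[[0,0,0,3,1,-5,-1],[0,0,0,4,1,-8,-1],[0,0,0,4,1,-8,-1]]'
python3 - <<'E'
from h import *
s=snap('wrist'); sc=snap('scene')
st=r.state(); p=st['position'];M=rot(st['ee_rot']).as_matrix(); print(p,st['force'],M[:,0],M[:,2])
u=proj(sc,p)[0]; x,y=int(u[0]),int(u[1])
a=cv2.resize(s['pixels'][100:300,220:420],(400,400),interpolation=cv2.INTER_CUBIC)
b=cv2.resize(sc['pixels'][y-30:y+30,x-30:x+30],(400,400),interpolation=cv2.INTER_CUBIC)
cv2.imwrite('pics/w3.png',np.hstack([a,b]))
# tip front edge row: profile along column 320
print(s['pixels'][235:275,310:316].mean((1,2)).round(0))
print(onplane(s,[[316,253]],.055))
E
```

```text
t: 1.92
position: [0.4529, -0.2345, 0.0636]
ee_rot: [-0.001, 0.99, 0.139, -0.001]
force: [-0.1, 0.4, -0.4]
width: 0.0006
[ 0.45264307 -0.23419893  0.06344627] [-0.13564793 -0.13869456 -0.36798665] [ 0.9613485   0.27533255 -0.00102064] [-0.00197147  0.00317668 -0.99999301]
[89. 91. 90. 90. 90. 87. 86. 77. 62. 53. 49. 48. 48. 53. 50. 55. 54. 51.
 50. 53. 55. 54. 56. 53. 56. 54. 54. 55. 54. 52. 54. 53. 55. 52. 54. 55.
 53. 55. 53. 51.]
[[ 0.44180677 -0.23483033  0.055     ]]
```

```bash
python3 -m crank '[[0,0,0,-2,0,-4,-1],[0,0,0,-2,0,-6,-1],[0,0,0,-2,0,-6,-1]]'; python3 -m crank '[[0,0,0,0,0,-2,-1],[0,0,0,0,0,-3,-1]]'
python3 - <<'E'
from h import *
s=snap('wrist'); st=r.state(); print(st['position'],st['force'])
cv2.imwrite('pics/w4.png',cv2.resize(s['pixels'][100:300,220:420],(600,600),interpolation=cv2.INTER_CUBIC))
E
```

```text
t: 2.27
position: [0.4503, -0.2339, 0.057]
ee_rot: [-0.002, 0.99, 0.139, -0.001]
force: [-0.4, -0.2, 0.6]
width: 0.0001
t: 2.43
position: [0.4501, -0.2338, 0.0537]
ee_rot: [-0.002, 0.99, 0.139, -0.001]
force: [0.1, 0.3, -0.9]
width: 0.0004
[ 0.45003184 -0.23367489  0.0535466 ] [-0.84613809  0.06236815 -0.70493105]
```

View pics/w4.png

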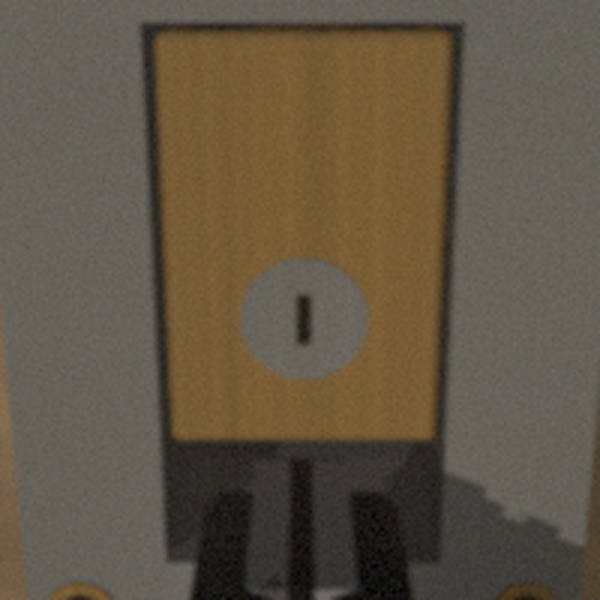

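No contact yet at TCP z=53.5 (tip edge at crop row 460, tail edge at 440). I'll continue down gently, watching force.

```bash
for i in 1 2 ; do python3 -m crank '[[0,0,0,0,0,-2,-1],[0,0,0,0,0,-4,-1],[0,0,0,0,0,-4,-1]]' | grep -E 'pos|force'; done
python3 - <<'E'
from h import *
s=snap('wrist'); st=r.state(); print(st['position'],st['force'])
g=cv2.cvtColor(s['pixels'],cv2.COLOR_BGR2GRAY); print(g[230:275:1,309:316].mean(1).round(0), s['pixels'][225:260:2,300:306].mean(1).round(0)[:,[0,2]].tolist())
E
```

```text
position: [0.4497, -0.2334, 0.049]
force: [0.3, 0.3, -0.2]
position: [0.4494, -0.2331, 0.0445]
force: [-0.0, 1.1, -0.6]
[ 0.44949789 -0.23321215  0.04466983] [1.19079889 0.12991764 0.32191743]
[99. 97. 95. 94. 97. 96. 96. 97. 96. 96. 97. 96. 96. 95. 95. 96. 96. 95.
 95. 96. 95. 94. 82. 62. 51. 54. 55. 54. 54. 57. 56. 54. 55. 54. 53. 54.
 54. 55. 55. 53. 55. 53. 54. 52. 55.] [[53.0, 118.0], [54.0, 121.0], [53.0, 119.0], [53.0, 120.0], [53.0, 121.0], [54.0, 122.0], [54.0, 120.0], [54.0, 121.0], [54.0, 121.0], [54.0, 121.0], [52.0, 119.0], [51.0, 118.0], [54.0, 121.0], [52.0, 119.0], [42.0, 87.0], [37.0, 45.0], [35.0, 43.0], [39.0, 48.0]]
```

```bash
for i in 1 2 3; do python3 -m crank '[[0,0,0,0,0,-2,-1],[0,0,0,0,0,-3,-1],[0,0,0,0,0,-3,-1]]' | grep -E 'pos|force'; done
python3 - <<'E'
from h import *
s=snap('wrist'); st=r.state(); print(st['position'],st['force'])
cv2.imwrite('pics/w5.png',cv2.resize(s['pixels'][100:300,220:420],(600,600),interpolation=cv2.INTER_CUBIC))
E
```

```text
position: [0.4493, -0.2331, 0.0414]
force: [-0.7, 0.2, -0.6]
position: [0.4491, -0.2329, 0.038]
force: [0.1, -0.5, -0.2]
position: [0.4489, -0.2327, 0.0347]
force: [0.4, -0.0, -0.6]
[ 0.44895363 -0.2327816   0.03481576] [-0.56926432 -0.27059175  0.38423047]
```

View pics/w5.png

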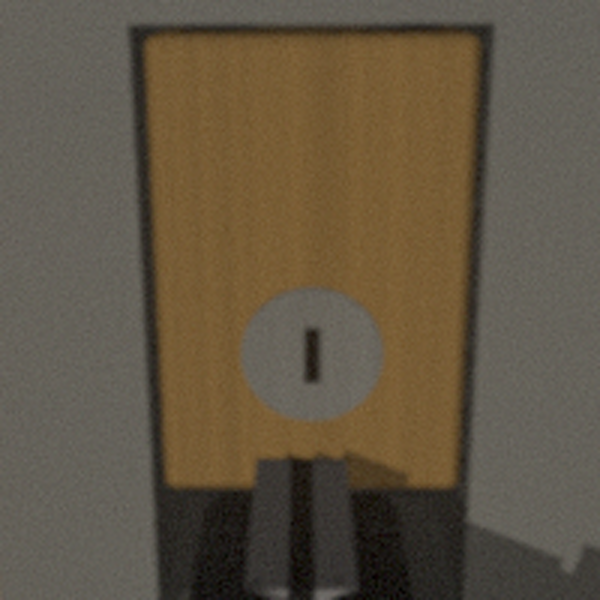

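The tip is just above the top face: its front edge (crop row 458) is about 5 mm ahead of the tail edge (row 488), and the shadow nearly touches. So the real fingertip is about 20 mm above the reported TCP. I'll shift 7 mm headwards and touch.

```bash
python3 -m crank '[[0,0,0,5,1,2,-1],[0,0,0,8,2,2,-1],[0,0,0,8,2,2,-1]]' | grep -E 'pos|force'; for i in 1 2 3; do python3 -m crank '[[0,0,0,0,0,-1,-1],[0,0,0,0,0,-2,-1],[0,0,0,0,0,-2,-1]]' | grep -E 'pos|force'; done
python3 -c "
from h import *
s=snap('wrist');g=s['pixels'][:,:,2];print(g[235:275,309:316].mean(1).round(0), g[225:285:2,288:294].mean(1).round(0));st=r.state();print(st['position'],st['force'])"
```

```text
position: [0.4579, -0.2309, 0.0373]
force: [-0.5, -0.7, 0.1]
position: [0.4578, -0.2308, 0.035]
force: [-0.0, -0.2, 0.1]
position: [0.4575, -0.2306, 0.0327]
force: [-0.2, 1.2, 0.4]
position: [0.4573, -0.2305, 0.0304]
force: [-0.8, 0.6, 0.3]
[106. 105. 106. 105. 105. 104. 104. 105. 106. 106. 106. 105. 106. 106.
 105. 105. 101.  87.  66.  56.  60.  59.  59.  57.  60.  57.  58.  58.
  58.  55.  58.  58.  57.  58.  57.  57.  58.  57.  56.  55.] [118. 119. 120. 120. 119. 120. 120. 119. 118. 120. 119. 120. 119. 121.
 118. 119. 119. 119. 119. 117. 101.  74.  48.  40.  32.  32.  30.  27.
  33.  28.]
[ 0.45737706 -0.23049134  0.03048735] [-0.81766275 -0.04008265 -0.11397734]
```

```bash
for i in 1 2; do python3 -m crank '[[0,0,0,0,0,-1,-1],[0,0,0,0,0,-2,-1],[0,0,0,0,0,-2,-1]]' | grep -E 'pos|force'; done
python3 - <<'E'
from h import *
s=snap('wrist'); st=r.state(); print(st['position'],st['force'],st['moment'])
cv2.imwrite('pics/w6.png',cv2.resize(s['pixels'][100:300,220:420],(600,600),interpolation=cv2.INTER_CUBIC))
E
```

```text
position: [0.4573, -0.2304, 0.0282]
force: [-0.9, 0.2, -0.3]
position: [0.4572, -0.2305, 0.0264]
force: [-1.9, 1.4, 3.8]
[ 0.45724121 -0.23046958  0.02649477] [-1.91862773  0.76845966  3.59061682] [0.04899423 0.29223134 0.03986188]
```

View pics/w6.png

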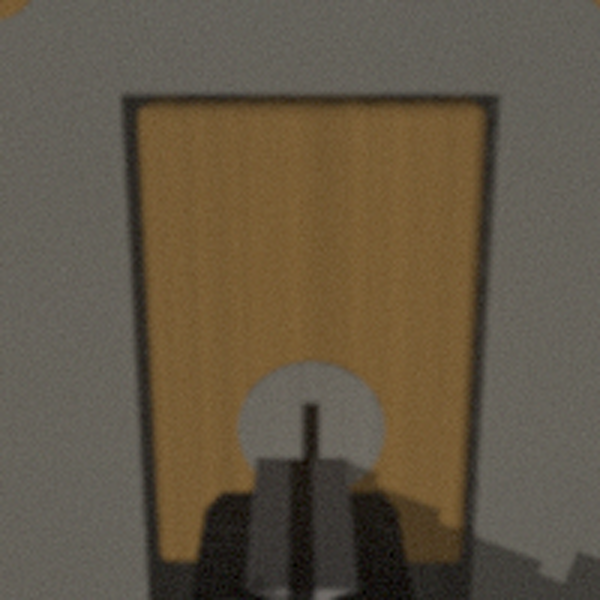

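First contact is at reported z≈26.5 with 3.8 N, so the tip offset is about 28 mm; the front edge is at die x≈-18 (row 458, plug centre row 420). I'll step back 3 mm, then follow the arc down and tailwards.

```bash
python3 -m crank '[[0,0,0,0,0,2,-1],[0,0,0,-3,-1,2,-1],[0,0,0,-3,-1,2,-1]]' | grep -E 'pos|force'; python3 -m crank '[[0,0,0,-1,0,-2.5,-1],[0,0,0,-2,-0.5,-3.5,-1],[0,0,0,-4,-1,-4.6,-1],[0,0,0,-4,-1,-4.6,-1]]' | grep -E 'pos|force'
python3 -c "
from h import *
st=r.state();print(st['position'],st['force'])"
```

```text
position: [0.454, -0.2315, 0.0285]
force: [0.6, 0.5, -0.3]
position: [0.4496, -0.2326, 0.0236]
force: [0.0, -1.1, 0.7]
[ 0.44963354 -0.23262736  0.0235503 ] [ 0.01390574 -1.1454869   0.67656619]
```

```bash
python3 -m crank '[[0,0,0,-2,-0.5,-2,-1],[0,0,0,-3.5,-1,-4,-1],[0,0,0,-3.5,-1,-4,-1]]' | grep -E 'pos|force'
python3 - <<'E'
from h import *
s=snap('wrist'); st=r.state(); print(st['position'],st['force'])
cv2.imwrite('pics/w7.png',cv2.resize(s['pixels'][60:300,200:440],(600,600),interpolation=cv2.INTER_CUBIC))
E
```

```text
position: [0.4454, -0.2333, 0.0188]
force: [-0.9, 0.6, 0.3]
[ 0.4456585  -0.23318429  0.01895652] [-0.4962421  -0.37167203  0.18378473]
```

View pics/w7.png

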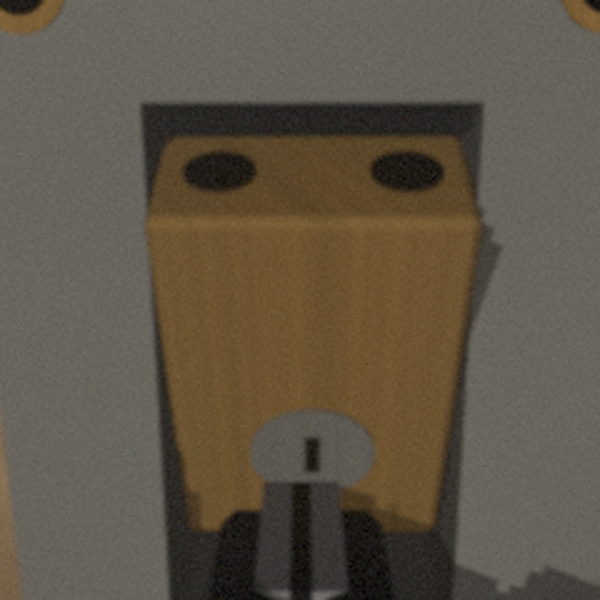

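The casting is tipping: the head edge with its two holes is up (crop row 218). I'll push a little further along the arc and measure the head height from the apparent width.

```bash
python3 -m crank '[[0,0,0,-1.5,-0.5,-2,-1],[0,0,0,-3,-1,-4.5,-1],[0,0,0,-3,-1,-4.5,-1]]' | grep -E 'pos|force'
cat >> h.py <<'E'
def head(s,z_hint=None):
    """head upper edge: brightest brass row between the darker end face and the top; returns ends + 3D by known width"""
    hsv=cv2.cvtColor(cv2.GaussianBlur(s['pixels'],(3,3),0),cv2.COLOR_BGR2HSV); m=cv2.inRange(hsv,(8,90,35),(30,255,255)); 
    m[:40]=0; m[300:]=0; m[:,:200]=0; m[:,440:]=0
    n,l,st,_=cv2.connectedComponentsWithStats(m); i=1+np.argmax(st[1:,4]); m=l==i
    rows=np.where(m.any(1))[0]; ext=np.array([[v,np.where(m[v])[0].min(),np.where(m[v])[0].max()] for v in rows])
    return ext
E
python3 - <<'E'
from h import *
s=snap('wrist'); st=r.state(); print(st['position'],st['force'])
e=head(s); V=s['pixels'][:,:,2]
for v,a,b in e[::4]: print(v,a,b,b-a,V[v,315:330].mean().round(), end=' | ')
E
```

```text
position: [0.4419, -0.2337, 0.0136]
force: [-0.0, -0.3, 1.0]
[ 0.44215797 -0.23386787  0.01390079] [ 0.05867306  0.00723886 -0.54902328]
130 285 285 0 56.0 | 134 261 390 129 111.0 | 138 260 392 132 112.0 | 142 260 392 132 111.0 | 146 259 392 133 112.0 | 150 259 392 133 111.0 | 154 259 393 134 112.0 | 158 259 394 135 112.0 | 162 258 394 136 112.0 | 166 258 395 137 112.0 | 170 258 395 137 110.0 | 174 257 396 139 108.0 | 178 257 396 139 109.0 | 182 256 397 141 110.0 | 186 256 397 141 118.0 | 190 256 397 141 118.0 | 194 258 395 137 96.0 | 198 259 394 135 95.0 | 202 260 392 132 95.0 | 206 262 391 129 94.0 | 210 262 390 128 94.0 | 214 263 388 125 93.0 | 218 264 387 123 95.0 | 222 266 386 120 94.0 | 226 267 385 118 95.0 | 230 268 383 115 94.0 | 234 269 382 113 93.0 | 238 271 380 109 83.0 | 242 272 379 107 80.0 | 246 274 377 103 63.0 | 250 275 376 101 62.0 | 254 276 375 99 43.0 | 258 278 373 95 44.0 | 262 279 372 93 43.0 |
```

```bash
cat >> h.py <<'E'
D0=np.array([.4812,-.2248]); YD=np.deg2rad(16.05)
def todie(P): d=np.atleast_2d(P)[:,:2]-D0; c,sn=np.cos(YD),np.sin(YD); return np.c_[d@[c,sn],d@[-sn,c],np.atleast_2d(P)[:,2]]*1000
def edge3d(s,v,a,b,w=.048):
    d=ray(s,[[a,v],[b+1,v]]); k=w/np.linalg.norm(d[1]-d[0]); return todie(np.array(s['origin'])+d*k)
E
python3 - <<'E'
from h import *
s=snap('wrist'); e=head(s)
for v in (140,176,188,190,215,240):
    i=np.where(e[:,0]==v)[0][0]; print(v,edge3d(s,*e[i]).round(1).tolist())
E
```

```text
140 [[21.4, 23.8, 57.3], [21.3, -24.2, 56.7]]
176 [[10.6, 23.7, 67.7], [10.5, -24.3, 67.2]]
188 [[7.6, 23.7, 72.2], [7.5, -24.3, 71.7]]
190 [[6.5, 23.7, 70.9], [6.4, -24.3, 70.4]]
215 [[-7.0, 23.9, 59.4], [-7.1, -24.1, 58.9]]
240 [[-24.4, 23.8, 44.6], [-24.5, -24.2, 44.1]]
```

The head edge measures at die (6.5, z≈73) with the face at about 40°: it has gone over. I'll withdraw straight up and check that it stays propped, then move above the head and open.

```bash
python3 -m crank '[[0,0,0,0,0,10,-1],[0,0,0,0,0,30,-1],[0,0,0,0,0,60,-1],[0,0,0,0,0,90,-1],[0,0,0,0,0,90,-1]]' | grep -E 'pos|force'; python3 -m crank '[[0,0,0,20,5,0,0.45],[0,0,0,42,10,0,0.45],[0,0,0,42,10,0,0.45],[0,0,0,42,10,0,0.45]]'
python3 - <<'E'
from h import *
s=snap('wrist'); e=head(s); st=r.state(); print(st['position'],todie(st['position']),rot(st['ee_rot']).as_matrix()[:,0]); V=s['pixels'][:,:,2]
i=np.argmax(e[:,2]-e[:,1]); print(e[0],e[i],e[-1]); print(edge3d(s,*e[i]).round(1).tolist())
for k in range(0,len(e),8): print(e[k],edge3d(s,*e[k])[0].round(0))
cv2.imwrite('pics/w8.png',s['pixels'][:, 140:500])
E
```

```text
position: [0.4462, -0.2371, 0.1115]
force: [0.2, -0.7, 0.7]
t: 7.42
position: [0.4887, -0.227, 0.1119]
ee_rot: [0.0, 0.99, 0.14, 0.001]
force: [-0.0, 0.4, 0.5]
width: 0.0483
[ 0.48791835 -0.22693226  0.11145691] [[  5.86695462  -3.90660547 111.45691002]] [0.96116879 0.27595753 0.00141399]
[ 40 200 439] [ 40 200 439] [299 420 439]
[[94.9, 20.4, 206.2], [94.9, -27.6, 206.2]]
[ 40 200 439] [ 95.  20. 206.]
[ 48 200 439] [ 93.  20. 207.]
[ 56 200 439] [ 92.  20. 207.]
[ 64 200 439] [ 90.  20. 208.]
[ 72 200 439] [ 89.  20. 208.]
[ 80 200 439] [ 87.  20. 209.]
[ 88 200 439] [ 86.  20. 209.]
[ 96 200 439] [ 84.  20. 210.]
[104 200 439] [ 83.  20. 210.]
[112 200 439] [ 81.  20. 211.]
[120 200 439] [ 80.  20. 211.]
[128 200 439] [ 78.  20. 212.]
[136 200 439] [ 77.  20. 212.]
[144 200 439] [ 75.  20. 213.]
[152 200 439] [ 74.  20. 213.]
[160 229 439] [ 70.  17. 204.]
[168 399 439] [  -5.  -97. -118.]
[176 398 439] [ -11.  -93. -106.]
[184 397 439] [-18. -90. -94.]
[192 396 439] [-24. -87. -83.]
[200 396 439] [-32. -87. -80.]
[208 395 439] [-37. -84. -69.]
[216 395 439] [-46. -84. -66.]
[224 394 439] [-51. -81. -56.]
[232 394 439] [-59. -81. -54.]
[240 393 439] [-63. -79. -44.]
[248 392 439] [-68. -76. -35.]
[256 392 439] [-76. -76. -32.]
[264 395 439] [-94. -84. -51.]
[272 408 439] [-179. -136. -183.]
[280 410 439] [-209. -149. -210.]
[288 414 439] [-269. -178. -281.]
[296 419 439] [-371. -231. -410.]
```

View pics/w8.png

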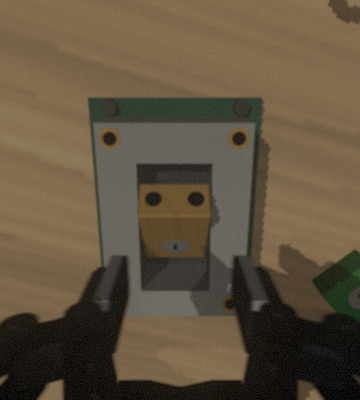

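```bash
python3 -m crank '[[0,0,0,-4,3,0,0.5],[0,0,0,-4,3,0,0.5],[0,0,0,-4,3,0,0.5],[0,0,0,-4,3,0,0.5]]'; python3 -c "
from h import *
print(todie(r.state()['position']), r.state()['width'])"
```

```text
t: 7.8
position: [0.4834, -0.224, 0.1114]
ee_rot: [0.0, 0.99, 0.139, 0.001]
force: [0.6, -0.5, -0.1]
width: 0.064
[[  2.35497559   0.13334659 111.44217733]] 0.06399269567007157
```

The casting stays propped, with the head and holes at (175,200) and the fingers straddling it. I'll narrow to about 56 mm and descend.

```bash
python3 -m crank '[[0,0,0,0,0,-20,0.31],[0,0,0,0,0,-40,0.31],[0,0,0,0,0,-60,0.31],[0,0,0,0,0,-72,0.31],[0,0,0,0,0,-72,0.31]]'; python3 -m crank '[[0,0,0,0,0,-3,0.31],[0,0,0,0,0,-6,0.31],[0,0,0,0,0,-6,0.31]]'
python3 - <<'E'
from h import *
s=snap('wrist'); st=r.state(); print(todie(st['position']),st['force'],st['width'])
cv2.imwrite('pics/w9.png',s['pixels'][60:360,140:500])
E
```

```text
t: 8.22
position: [0.4812, -0.2225, 0.0365]
ee_rot: [-0.002, 0.99, 0.139, -0.001]
force: [0.1, 0.8, 0.4]
width: 0.0559
t: 8.47
position: [0.4814, -0.2227, 0.0308]
ee_rot: [-0.002, 0.99, 0.139, -0.001]
force: [-0.5, 0.6, -0.5]
width: 0.0561
[[ 0.91953028  1.752225   31.08893377]] [0.43087421 0.59255012 0.25084431] 0.055629600174080675
```

```bash
python3 -m crank '[[0,0,0,1,-1.5,-2,0.31],[0,0,0,2,-1.5,-5,0.31],[0,0,0,2,-1.5,-5,0.31]]'|grep -E 'pos|force'; for i in 1 2 3; do python3 -m crank '[[0,0,0,0,0,-1,0.31],[0,0,0,0,0,-2,0.31],[0,0,0,0,0,-2,0.31]]'|grep -E 'pos|force' ; done
python3 - <<'E'
from h import *
st=r.state(); print(todie(st['position']),st['force'],st['moment'],st['width'])
E
```

```text
position: [0.4838, -0.2245, 0.026]
force: [-0.4, 0.1, 0.2]
position: [0.4837, -0.2244, 0.0238]
force: [-0.2, 0.0, 0.3]
position: [0.4838, -0.2245, 0.0225]
force: [-1.7, 0.8, 4.7]
position: [0.4838, -0.2246, 0.0223]
force: [-5.8, 5.1, 15.9]
[[ 2.5996899  -0.53086671 22.29406274]] [-5.77879671  5.14781738 15.94083449] [ 0.29381482  1.01044559 -0.12469002] 0.05578668165084096
```

The fingers touch the die top at reported z≈22.4, 5 mm deeper than shut, as the finger swing predicts. I'll back up 3 mm and close.

```bash
python3 -m crank '[[0,0,0,0,0,3,0.31],[0,0,0,0,0,3,0.31],[0,0,0,0,0,3,0.31]]'|grep -E 'pos|force'; python3 -m crank '[[0,0,0,0,0,0,-1],[0,0,0,0,0,0,-1],[0,0,0,0,0,0,-1],[0,0,0,0,0,0,-1],[0,0,0,0,0,0,-1]]'; python3 -c "
from h import *
st=r.state(); print(todie(st['position']),st['force'],st['width'])"
```

```text
position: [0.4841, -0.2248, 0.0255]
force: [0.6, -0.8, 0.6]
t: 10.18
position: [0.4841, -0.2248, 0.0255]
ee_rot: [-0.001, 0.99, 0.139, -0.001]
force: [-0.5, 0.5, 3.1]
width: 0.0464
[[ 2.79642139 -0.83103043 25.51213201]] [-0.45563064  0.46859154  3.10272483] 0.046445859617068964
```

```bash
python3 -m crank '[[0,0,0,0,0,3,-1],[0,0,0,0,0,7,-1],[0,0,0,0,0,12,-1],[0,0,0,0,0,18,-1],[0,0,0,0,0,18,-1]]'; python3 -m crank '[[0,0,0,0,0,10,-1],[0,0,0,0,0,25,-1],[0,0,0,0,0,45,-1],[0,0,0,0,0,70,-1],[0,0,0,0,0,70,-1]]'
python3 - <<'E'
from h import *
s=snap('wrist'); cv2.imwrite('pics/w10.png',s['pixels'][60:360,140:500]); import pickle; pickle.dump(s,open('w10.pkl','wb'))
st=r.state(); p=st['position']; print(todie(p),st['force'],st['width'])
# brass inside hand region, rows
hsv=cv2.cvtColor(cv2.GaussianBlur(s['pixels'],(3,3),0),cv2.COLOR_BGR2HSV); V=s['pixels']
for v in range(150,320,6): print(v,hsv[v,316:326].mean(0).round().astype(int).tolist(), end=' ')
E
```

```text
t: 10.6
position: [0.4847, -0.2252, 0.0446]
ee_rot: [-0.001, 0.99, 0.139, -0.001]
force: [0.9, -0.3, -5.5]
width: 0.0464
t: 11.02
position: [0.4879, -0.2276, 0.1205]
ee_rot: [0.003, 0.99, 0.139, 0.003]
force: [2.0, -1.2, -5.1]
width: 0.046
[[  4.94689386  -3.67959114 117.94954063]] [-0.2361512   0.41098614 -6.47342761] 0.046446938018310464
150 [25, 26, 106] 156 [24, 26, 106] 162 [20, 27, 39] 168 [21, 20, 52] 174 [21, 18, 52] 180 [18, 21, 54] 186 [21, 20, 54] 192 [25, 21, 54] 198 [14, 20, 54] 204 [19, 23, 54] 210 [65, 68, 62] 216 [65, 70, 63] 222 [65, 68, 64] 228 [18, 136, 92] 234 [18, 141, 110] 240 [18, 144, 110] 246 [18, 143, 112] 252 [18, 144, 111] 258 [18, 143, 112] 264 [18, 147, 110] 270 [18, 146, 109] 276 [18, 144, 108] 282 [18, 145, 119] 288 [18, 147, 92] 294 [18, 145, 92] 300 [17, 147, 73] 306 [18, 89, 67] 312 [18, 72, 53] 318 [17, 131, 79]
```

About 6 N is lifted with a firm width. Now I'll measure the tilt in the hand.

```bash
cat >> h.py <<'E'
def tilt(s,rows):
    hsv=cv2.cvtColor(cv2.GaussianBlur(s['pixels'],(3,3),0),cv2.COLOR_BGR2HSV)
    m=cv2.inRange(hsv,(10,100,45),(26,255,255)); out=[]
    for v in rows:
        a=b=320
        while a>200 and m[v,a-1]: a-=1
        while b<440 and m[v,b+1]: b+=1
        P=edge3d(s,v,a,b); out.append([v,a,b,*P.mean(0).round(1)])
    return np.array(out)
E
python3 - <<'E'
from h import *
import pickle
s=pickle.load(open('w10.pkl','rb')); print(tilt(s,[230,236,262,270,276,280,283,286,290,294,298]))
E
```

```text
[[230.  267.  374.   24.6  -4.4 148.4]
 [236.  266.  374.   22.6  -4.2 150.6]
 [262.  293.  347.  -60.   -5.1  19.1]
 [270.  262.  377.   13.   -3.9 163.4]
 [276.  262.  378.   11.2  -4.  165.2]
 [280.  262.  378.    9.7  -4.  165.7]
 [283.  262.  378.    8.5  -4.  166.1]
 [286.  263.  377.    6.   -4.  164.3]
 [290.  265.  375.    1.5  -4.1 160.2]
 [294.  267.  373.   -3.4  -4.1 155.8]
 [298.  268.  371.   -7.7  -3.9 152.5]]
```

Tilt in hand is about 40.5° with no slip. For laying, I'll turn half round so the gripper leans back to the robot, away from the finished lock. Travelling and yawing now.

```bash
python3 -m crank '[[0,0,0.05,0,5,5,-1],[0,0,0.15,2,18,10,-1],[0,0,0.25,4,32,12,-1],[0,0,0.35,6,46,12,-1],[0,0,0.45,8,60,12,-1]]'|grep -E 'pos|rot|width'
python3 -m crank '[[0,0,0.1,2,15,0,-1],[0,0,0.2,4,30,0,-1],[0,0,0.3,6,45,0,-1],[0,0,0.4,8,60,0,-1],[0,0,0.5,10,75,0,-1]]'|grep -E 'pos|rot|width'
python3 -m crank '[[0,0,0.1,0,15,0,-1],[0,0,0.2,0,30,0,-1],[0,0,0.3,0,45,0,-1],[0,0,0.4,0,60,0,-1],[0,0,0.5,0,75,0,-1]]'|grep -E 'pos|rot|width'
python3 -m crank '[[0,0,0.1,0,15,0,-1],[0,0,0.2,0,30,0,-1],[0,0,0.3,0,45,0,-1],[0,0,0.4,0,60,0,-1],[0,0,0.5,0,75,0,-1]]'|grep -E 'pos|rot|width'
python3 -m crank '[[0,0,0.1,0,15,0,-1],[0,0,0.2,0,30,0,-1],[0,0,0.3,0,45,0,-1],[0,0,0.4,0,60,0,-1],[0,0,0.5,0,75,0,-1]]'|grep -E 'pos|rot|width'
python3 - <<'E'
from h import *
st=r.state(); x=rot(st['ee_rot']).as_matrix()[:,0]; print(st['t'],st['position'],st['force'],st['width'],'yaw',np.rad2deg(np.arctan2(x[1],x[0])),st['q'])
E
```

```text
position: [0.494, -0.1658, 0.1282]
ee_rot: [0.0, 0.933, 0.359, 0.002]
width: 0.0468
position: [0.5028, -0.0895, 0.1262]
ee_rot: [-0.002, 0.814, 0.58, 0.001]
width: 0.0466
position: [0.5014, -0.0134, 0.1241]
ee_rot: [-0.003, 0.644, 0.765, -0.0]
width: 0.0467
position: [0.4999, 0.0625, 0.1221]
ee_rot: [-0.005, 0.432, 0.902, -0.002]
width: 0.0465
position: [0.4984, 0.1381, 0.12]
ee_rot: [-0.006, 0.193, 0.981, -0.003]
width: 0.0463
13.15 [0.49842639 0.13812947 0.12004933] [ 0.02001795  0.50740651 -6.91709047] 0.04630283514581799 yaw 157.73937007999348 [ 0.03857091  0.10055551  1.83094169 -0.00348329  1.22256409 -1.14253577]
```

```bash
python3 -m crank '[[0,0,0.1,-1,8,3,-1],[0,0,0.2,-2,16,6,-1],[0,0,0.3,-3,24,8,-1],[0,0,0.4,-4,30,8,-1],[0,0,0.5,-4,36,8,-1]]'|grep -E 'pos|rot|width'
cat >> h.py <<'E'
T=np.deg2rad(40.5)
def goal(center,yaw,zb,tilt=T):
    # casting pose in vertical-tool frame (x fwd, z up frame F at TCP)
    c=np.array([np.cos(tilt),0,np.sin(tilt)]); n=np.array([-np.sin(tilt),0,np.cos(tilt)])
    O=np.array([3.4,-.3,49.7])-36*c-26*n; RC=np.c_[c,[0,1,0],n]      # casting in F
    RF=R.from_euler('z',yaw).as_matrix()@RC.T                        # F in world so casting flat at yaw
    return RF, np.array([*center,zb])-RF@O
def delta(center,yaw,zb,tilt=T):
    RF,p=goal(center,yaw,zb,tilt); st=r.state()
    Rt=RF@np.diag([1,-1,-1]); d=R.from_matrix(Rt@rot(st['ee_rot']).as_matrix().T).as_rotvec()
    print('turn',d.round(3),'shift',(p-st['position']*1000).round(1),'tcp',p.round(1))
E
python3 - <<'E'
from h import *
delta((526.6,181.1),np.deg2rad(190.9),45); print(r.state()['position'])
E
```

```text
position: [0.4929, 0.1744, 0.1261]
ee_rot: [-0.006, -0.058, 0.998, -0.004]
width: 0.0466
turn [ 0.118 -0.711  0.073] shift [ 32.6   6.2 -90.7] tcp [525.5 180.6  35.4]
[0.49291951 0.1744184  0.12608885]
```

```bash
python3 -m crank '[[0.012,-0.071,0.007,4,1,-5,-1],[0.026,-0.157,0.016,8,2,-12,-1],[0.041,-0.246,0.026,12,3,-20,-1],[0.056,-0.338,0.035,16,4,-26,-1],[0.071,-0.427,0.044,20,4,-30,-1]]'|grep -E 'pos|rot|width'
python3 -c "
from h import *
delta((526.6,181.1),np.deg2rad(190.9),45)"
```

```text
position: [0.5105, 0.1783, 0.0932]
ee_rot: [0.207, -0.078, 0.975, 0.018]
width: 0.0464
turn [ 0.047 -0.285  0.028] shift [ 15.    2.3 -57.8] tcp [525.5 180.6  35.4]
```

```bash
python3 -m crank '[[0.013,-0.08,0.008,4,0.5,-12,-1],[0.027,-0.16,0.016,8,1,-26,-1],[0.04,-0.24,0.024,12,2,-40,-1],[0.047,-0.285,0.028,15,2.3,-50,-1],[0.047,-0.285,0.028,15,2.3,-50,-1]]'|grep -E 'pos|rot|force|width'
python3 - <<'E'
from h import *
import pickle
delta((526.6,181.1),np.deg2rad(190.9),45)
s=snap('scene'); t=snap('top'); w=snap('wrist'); pickle.dump((s,t,w),open('p.pkl','wb')); print(r.state()['force'],r.state()['width'],r.state()['t'])
# side view check of bottom edge: crop
u=proj(s,[.5266,.1811,.05])[0].astype(int); print(u)
a=cv2.resize(s['pixels'][u[1]-45:u[1]+45,u[0]-50:u[0]+50],(444,400),interpolation=cv2.INTER_CUBIC)
b=cv2.resize(w['pixels'],(356,400)) if 0 else cv2.resize(w['pixels'][60:400,140:442],(356,400))
cv2.imwrite('pics/p1.png',np.hstack([a,b]))
hsv=cv2.cvtColor(cv2.GaussianBlur(w['pixels'],(3,3),0),cv2.COLOR_BGR2HSV)
print([(v,hsv[v,316:326].mean(0).round().astype(int).tolist()) for v in range(216,320,6)])
E
```

```text
position: [0.519, 0.1787, 0.04]
ee_rot: [0.337, -0.09, 0.936, 0.035]
force: [-0.3, 0.6, -6.6]
width: 0.0462
turn [-0.001 -0.015 -0.002] shift [ 6.5  1.9 -4.6] tcp [525.5 180.6  35.4]
[ 0.29044452  0.01349164 -5.51801348] 0.04661559658500404 14.55
[353 189]
[(216, [12, 55, 37]), (222, [14, 62, 39]), (228, [18, 141, 103]), (234, [18, 141, 119]), (240, [18, 141, 121]), (246, [18, 141, 122]), (252, [18, 141, 122]), (258, [18, 141, 123]), (264, [18, 140, 123]), (270, [18, 139, 122]), (276, [18, 140, 120]), (282, [18, 140, 162]), (288, [18, 140, 187]), (294, [18, 138, 187]), (300, [18, 138, 188]), (306, [17, 70, 155]), (312, [19, 39, 122]), (318, [18, 128, 190])]
```

The rows in the wrist view are unchanged (226–282), so no slip in the hand. Lowering.

```bash
python3 -m crank '[[0,-0.015,0,3,1,-8,-1],[0,-0.015,0,6.5,2,-18,-1],[0,-0.015,0,6.5,2,-28,-1],[0,-0.015,0,6.5,2,-35,-1],[0,-0.015,0,6.5,2,-35,-1]]'|grep -E 'pos|rot|force|width'
python3 -m crank '[[0,0,0,0,0,0,-1],[0,0,0,0,0,0,-1]]'|grep -E 'pos|force|width'
python3 -c "
from h import *
delta((526.6,181.1),np.deg2rad(190.9),5);print(r.state()['force'],r.state()['moment'])"
```

```text
position: [0.5291, 0.1671, 0.0154]
ee_rot: [0.343, -0.093, 0.933, 0.048]
force: [-0.2, -0.4, -6.4]
width: 0.0465
position: [0.5295, 0.1667, 0.0156]
force: [-0.4, 0.2, -5.1]
width: 0.0467
turn [-0.023 -0.004 -0.02 ] shift [ -3.9  13.9 -20.2] tcp [525.5 180.6  -4.6]
[-0.39224819  0.16072348 -5.06437612] [-0.27715259  1.05342653  0.02739658]
```

```bash
python3 -c "
from h import *
print(r.state()['q'].round(3))"
```

```text
[-1.400e-02  2.000e-03  2.396e+00  1.270e+00  1.700e-01 -2.993e+00]
```

j5 sits at its lower limit (0.17), so the outward lean is not reachable here. I'll raise, undo the pitch, and lay it crosswise instead (head to +y), which also keeps the gripper clear of the finished one.

```bash
python3 -m crank '[[0,0,0,0,0,10,-1],[0,0,0,0,0,25,-1],[0,0,0,-2,2,40,-1],[-0.01,0.06,0,-4,4,60,-1],[-0.02,0.12,0,-6,6,75,-1]]'|grep -E 'pos|rot|force|width'
cat >> h.py <<'E'
def vert(yaw):
    st=r.state(); Rt=R.from_euler('z',yaw).as_matrix()@np.diag([1,-1,-1])
    print('turn to vertical',R.from_matrix(Rt@rot(st['ee_rot']).as_matrix().T).as_rotvec().round(3),st['position'],st['width'],st['q'].round(2),st['t'])
E
python3 -c "
from h import *
vert(np.deg2rad(190.9))"
```

```text
position: [0.5231, 0.1767, 0.0792]
ee_rot: [0.302, -0.101, 0.947, 0.051]
force: [0.1, 2.7, -7.6]
width: 0.0466
turn to vertical [-0.161  0.601 -0.021] [0.52310999 0.17666532 0.07923332] 0.04664360343053261 [ 0.01 -0.18  2.34  0.39  0.41 -2.08] 15.55
```

```bash
python3 -m crank '[[-0.03,0.11,0,0,0,10,-1],[-0.06,0.22,-0.01,0,0,20,-1],[-0.09,0.33,-0.01,0,0,30,-1],[-0.12,0.44,-0.02,0,0,40,-1],[-0.145,0.54,-0.02,0,0,45,-1]]'|grep -E 'pos|rot|force|width'
python3 -m crank '[[-0.016,0.06,-0.05,0,0,0,-1],[-0.016,0.06,-0.15,0,0,0,-1],[-0.016,0.06,-0.25,0,0,0,-1],[-0.016,0.06,-0.35,0,0,0,-1],[-0.016,0.06,-0.45,0,0,0,-1]]'|grep -E 'pos|rot|force|width'
python3 -c "
from h import *
vert(np.deg2rad(100.9)); delta((526.6,181.1),np.deg2rad(100.9),45)"
```

```text
position: [0.5257, 0.176, 0.1284]
ee_rot: [0.032, -0.096, 0.995, 0.002]
force: [-0.0, -0.1, -5.4]
width: 0.0467
position: [0.5268, 0.1752, 0.1293]
ee_rot: [0.003, 0.13, 0.991, -0.012]
force: [-0.8, 0.1, -6.5]
width: 0.0463
turn to vertical [ 0.023 -0.011 -1.12 ] [0.52677222 0.17519273 0.12926906] 0.04628268539258072 [ 0.12  0.18  1.72 -0.03  1.24 -1.18] 16.3833
turn [-0.521 -0.517 -1.064] shift [ -0.7   7.  -93.9] tcp [526.1 182.2  35.4]
```

```bash
python3 -m crank '[[0,0,-0.11,0,0,0,-1],[0,0,-0.22,0,0,0,-1],[0,0,-0.33,0,0,0,-1],[0,0,-0.44,0,0,0,-1],[0,0,-0.55,0,0,0,-1]]'|grep -E 'pos|rot|force|width'
python3 -m crank '[[0,0,-0.11,0,0,0,-1],[0,0,-0.22,0,0,0,-1],[0,0,-0.33,0,0,0,-1],[0,0,-0.44,0,0,0,-1],[0,0,-0.55,0,0,0,-1]]'|grep -E 'pos|rot|force|width'
python3 -c "
from h import *
vert(np.deg2rad(100.9)); delta((526.6,181.1),np.deg2rad(100.9),45)"
```

```text
position: [0.5278, 0.1744, 0.1303]
ee_rot: [0.002, 0.396, 0.918, -0.013]
force: [-0.1, -1.0, -6.1]
width: 0.0462
position: [0.5289, 0.1735, 0.1313]
ee_rot: [0.001, 0.632, 0.775, -0.014]
force: [-0.4, -0.3, -7.5]
width: 0.0466
turn to vertical [ 0.022 -0.017 -0.012] [0.52886506 0.17354156 0.13128872] 0.0465888890429618 [ 0.11  0.2   1.7  -0.02  1.26 -0.08] 17.2167
turn [-0.672 -0.153 -0.004] shift [ -2.8   8.6 -95.9] tcp [526.1 182.2  35.4]
```

```bash
python3 -m crank '[[-0.06,-0.014,0,0,1,-5,-1],[-0.15,-0.034,0,-1,2,-12,-1],[-0.25,-0.057,0,-1,4,-20,-1],[-0.35,-0.08,0,-2,5,-28,-1],[-0.45,-0.102,0,-2,6,-36,-1]]'|grep -E 'pos|rot|force|width'
python3 -m crank '[[-0.08,-0.018,0,0,1,-8,-1],[-0.16,-0.037,0,-1,2,-20,-1],[-0.222,-0.05,0,-1,3,-32,-1],[-0.222,-0.05,0,-1,3,-40,-1],[-0.222,-0.05,0,-1,3,-40,-1]]'|grep -E 'pos|rot|force|width'
python3 -c "
from h import *
vert(np.deg2rad(100.9)); delta((526.6,181.1),np.deg2rad(100.9),20)"
```

```text
position: [0.5291, 0.1803, 0.0975]
ee_rot: [0.185, 0.615, 0.751, -0.153]
force: [-0.4, -0.7, -6.3]
width: 0.0464
position: [0.5274, 0.184, 0.0553]
ee_rot: [0.271, 0.594, 0.725, -0.22]
force: [-1.0, -0.8, -5.9]
width: 0.0464
turn to vertical [ 0.698  0.14  -0.009] [0.52741154 0.1840002  0.05526981] 0.0463728626338338 [ 0.5   0.55  1.59 -0.7   1.32  0.59] 18.05
turn [ 0.005  0.003 -0.01 ] shift [ -1.3  -1.8 -44.9] tcp [526.1 182.2  10.4]
```

```bash
python3 -m crank '[[0,0,0,0,0,-10,-1],[0,0,0,-1,-2,-24,-1],[0,0,0,-1,-2,-36,-1],[0,0,-0.01,-1,-2,-45,-1],[0,0,-0.01,-1,-2,-45,-1]]'|grep -E 'pos|rot|force|width'
python3 -m crank '[[0,0,0,0,0,-4,-1],[0,0,0,0,0,-8,-1],[0,0,0,0,0,-8,-1]]'|grep -E 'pos|rot|force|width'
python3 - <<'E'
from h import *
delta((526.6,181.1),np.deg2rad(100.9),5); w=snap('wrist'); print(r.state()['q'].round(2))
hsv=cv2.cvtColor(cv2.GaussianBlur(w['pixels'],(3,3),0),cv2.COLOR_BGR2HSV)
print([(v,hsv[v,316:326].mean(0).round().astype(int).tolist()[2]) for v in range(216,310,4)])
E
```

```text
position: [0.525, 0.1807, 0.0077]
ee_rot: [0.268, 0.597, 0.722, -0.223]
force: [-0.6, -0.1, -5.3]
width: 0.0463
position: [0.5248, 0.1805, -0.0009]
ee_rot: [0.268, 0.597, 0.722, -0.223]
force: [-0.8, -0.1, -6.4]
width: 0.0465
turn [ 0.006 -0.001  0.002] shift [ 1.3  1.6 -3.7] tcp [526.1 182.2  -4.6]
[ 0.49  0.64  1.58 -0.71  1.26  0.65]
[(216, 31), (220, 31), (224, 32), (228, 92), (232, 103), (236, 104), (240, 105), (244, 106), (248, 106), (252, 105), (256, 107), (260, 106), (264, 107), (268, 106), (272, 105), (276, 105), (280, 113), (284, 121), (288, 118), (292, 159), (296, 190), (300, 190), (304, 187), (308, 162)]
```

Hand pose is unchanged, about 4 mm left. Stepping down to contact.

```bash
for i in 1 2 3; do python3 -m crank '[[0,0,0,0,0,-1,-1],[0,0,0,0,0,-1.5,-1],[0,0,0,0,0,-1.5,-1]]'|grep -E 'pos|force'; done; python3 -c "
from h import *
st=r.state(); print(st['force'],st['moment'],st['position'])"
```

```text
position: [0.5254, 0.1809, -0.0013]
force: [0.0, 0.9, -3.9]
position: [0.5256, 0.181, -0.0021]
force: [-2.2, 1.2, 0.1]
position: [0.5257, 0.1811, -0.0024]
force: [-4.9, 2.6, 3.9]
[-4.88153845  2.56908111  3.92035291] [-0.11895309  0.71504797 -0.57718851] [ 0.5257233   0.1810563  -0.00238364]
```

Contact comes about 3 mm higher than computed, so perhaps one edge touches first. I'll test with a small pitch.

```bash
python3 -m crank '[[-0.02,-0.0045,0,0,0,0,-1],[-0.02,-0.0045,0,0,0,0,-1],[-0.02,-0.0045,0,0,0,0,-1]]'|grep -E 'pos|force|width'; python3 -c "
from h import *
st=r.state(); print(st['force'],st['moment'],st['position'])"
python3 -m crank '[[-0.02,-0.0045,0,0,0,0,-1],[-0.02,-0.0045,0,0,0,0,-1],[-0.02,-0.0045,0,0,0,0,-1]]'|grep -E 'pos|force|width'
python3 - <<'E'
from h import *
st=r.state(); print(st['force'],st['moment'],st['position'])
w=snap('wrist');s=snap('scene');u=proj(s,[.5266,.1811,.03])[0].astype(int)
a=cv2.resize(s['pixels'][u[1]-35:u[1]+35,u[0]-40:u[0]+40],(457,400),interpolation=cv2.INTER_CUBIC)
b=cv2.resize(w['pixels'][60:400,180:470],(341,400)); cv2.imwrite('pics/p2.png',np.hstack([a,b]))
E
```

```text
position: [0.5264, 0.1809, -0.0018]
force: [0.7, -0.3, 3.5]
width: 0.046
[ 0.74590988 -0.30909167  3.53944342] [ 0.05234217  0.23724987 -0.00881177] [ 0.52643004  0.18090574 -0.0017661 ]
position: [0.5268, 0.1807, -0.001]
force: [-1.4, -2.1, 4.1]
width: 0.0469
[-1.4422194  -2.08341445  4.07797667] [-0.21481268  0.38271265 -0.17176901] [ 0.52677771  0.1807157  -0.00101947]
```

```bash
python3 -m crank '[[0.015,0.0035,0,0,0,-0.5,-1],[0.015,0.0035,0,0,0,-0.5,-1]]'|grep -E 'pos|force|width'
python3 -m crank '[[0,0,0,0,0,0,0.25],[0,0,0,0,0,0,0.25],[0,0,0,0,0,0,0.25],[0,0,0,0,0,0,0.25]]'|grep -E 'pos|force|width'
python3 - <<'E'
from h import *
t=snap('top'); w=snap('wrist'); s=snap('scene')
u=proj(s,[.5266,.1811,.03])[0].astype(int)
a=cv2.resize(s['pixels'][u[1]-35:u[1]+35,u[0]-40:u[0]+40],(457,400),interpolation=cv2.INTER_CUBIC)
b=cv2.resize(w['pixels'][60:400,180:470],(341,400)); cv2.imwrite('pics/p3.png',np.hstack([a,b]))
print(r.state()['force'],r.state()['width'])
E
```

```text
position: [0.5269, 0.1807, -0.0016]
force: [-1.4, -0.0, 2.3]
width: 0.0465
position: [0.5269, 0.1808, -0.0017]
force: [0.4, -0.0, -0.1]
width: 0.0534
[ 0.24497636 -0.09442353 -0.3177099 ] 0.05343501103217524
```

Released with zero force. Opening a little more and retreating along the fingers.

```bash
python3 -m crank '[[0,0,0,0,0,0,0.32],[0,0,0,0,0,0,0.32],[0,0,0,-1,5,6,0.32],[0,0,0,-2,10,12,0.32],[0,0,0,-4,20,24,0.32]]'|grep -E 'pos|force|width'
python3 -m crank '[[0,0,0,-3,15,20,0.32],[0,0,0,-6,30,45,0.32],[0,0,0,-9,40,75,0.32],[0,0,0,-9,40,105,0.32],[0,0,0,-9,40,140,0.32]]'|grep -E 'pos|force|width'
python3 -m crank '[[0,0,0,-20,-35,10,0.32],[0,0,0,-50,-70,20,0.32],[0,0,0,-90,-105,20,0.32],[0,0,0,-130,-140,20,0.32],[0,0,0,-160,-170,20,0.32]]'|grep -E 'pos|force|width'
python3 - <<'E'
from h import *
import pickle
s=snap('top'); sc=snap('scene'); pickle.dump((s,sc),open('f.pkl','wb')); hsv=cv2.cvtColor(s['pixels'],cv2.COLOR_BGR2HSV)
b=cv2.inRange(hsv,(12,110,90),(30,255,255)); m=np.zeros_like(b); m[165:265,225:312]=b[165:265,225:312]
m[:, :]=cv2.morphologyEx(m,cv2.MORPH_CLOSE,np.ones((3,3)))
cs,_=cv2.findContours(m,cv2.RETR_EXTERNAL,cv2.CHAIN_APPROX_NONE)
for c in cs:
    if cv2.contourArea(c)>40: print(c.reshape(-1,2).mean(0),cv2.minAreaRect((onplane(s,c.reshape(-1,2),.031)[:,:2]*1000).astype(np.float32)))
a=cv2.resize(s['pixels'][160:270,220:320],(363,400),interpolation=cv2.INTER_CUBIC)
u=proj(sc,[.54,.18,.03])[0].astype(int)
bb=cv2.resize(sc['pixels'][u[1]-50:u[1]+50,u[0]-55:u[0]+55],(437,400),interpolation=cv2.INTER_CUBIC)
cv2.imwrite('pics/final.png',np.hstack([a,bb]))
E
```

```text
position: [0.5221, 0.2005, 0.0222]
force: [-0.6, -0.8, -0.4]
width: 0.0567
position: [0.5122, 0.2415, 0.1633]
force: [0.9, -0.2, 0.2]
width: 0.0561
position: [0.372, 0.0909, 0.184]
force: [-0.8, -0.3, 0.9]
width: 0.0568
[269.21686747 227.62650602] ((526.0259399414062, 181.78536987304688), (46.67247772216797, 70.48715209960938), 11.220520973205566)
[259.01190476 189.55952381] ((625.8392944335938, 208.1297607421875), (69.88422393798828, 46.69577407836914), 7.458712100982666)
```

View pics/final.png

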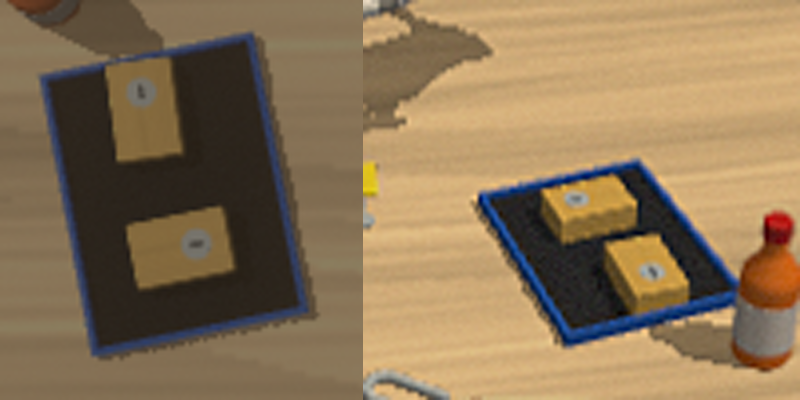

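The casting lies flat in the tray's free half, centre at (526, 182) mm and plug up at crop (195,243). The finished lock is unmoved and the robot is clear, so I'm handing in.

```bash
python3 -c "
from h import *
print(r.state()['t']); print(r.finish_job())"
```

```text
22.1167
the job is handed in; nothing more can be done
None
```

The casting is out of the die and lies flat in the free half of the blue tray, plug up. The job was handed in at 22.1 s.

**What I did:** I pushed the tail down and tailwards along its arc until the casting tipped and stayed propped at about 40° with the tool withdrawn. I then gripped it by the raised head, lifted it out (about 6 N, no slip seen) and laid it crosswise in the tray.

**Last checks:**
- The casting measures at (526, 182) mm in the top view, with a 70 × 47 mm outline, square to the tray to within 1°.
- The finished lock did not move: (625.8, 208.1) mm after, against (625.8, 208.3) mm before.
- The wrist read about 0 N after release. The highest force I saw was about 16 N, when the open fingers touched the die top.

**What disagreed or failed:**
- **Fingertip position:** the real fingertips sat about 28 mm (shut) to 33 mm (part open) behind the reported TCP. I used touch and vision instead.
- **First laying pose:** the gripper leaning towards the robot ran joint 5 to its lower limit. I backed off in the air and re-yawed by 90°.
- **Floor contact:** it came about 3 mm higher than I computed. I corrected the pitch slightly before opening.
- **Not checked:** I did not measure the keytag, shackle and other loose items again afterwards.

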